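Prise open the turner's hinged box with the flat scraper

ROBOT

A 6-joint arm with a two-finger parallel gripper is mounted at the origin on the work surface. World frame = base frame: x ahead of the robot, y to its left, z up, the work surface at z = 0. Lengths are in m, angles in rad, forces in N, time in s.
With the tool pointing down it reaches from about 0.4 to 0.925 m from the base axis. Payload 12.5 kg.
Tool frame: the origin (TCP) lies at the very end of the fingers, on their centre line; the grasp point (between the pads) lies 19 mm behind it; z points along the fingers, y is the line along which they close (so a half turn about z gives the same grasp; the last joint's range is limited). The gripper opens to 95 mm and grips with 3 to 60 N. Pads are 20 mm wide; open, the fingers measure 119 mm over their backs; the gripper's body (75 mm by 180 mm) begins 59 mm behind the grasp point.
Start: joints at [-1.25, 0.491, 1.559, -0, 1.092, -0.106], TCP at [0.259, -0.569, 0.215] pointing down, gripper open.
Joint ranges: [-3.1, 3.1], [-0.84, 2.19], [0.05, 2.79], [-1.13, 4.28], [0.06, 2.93], [-2.69, 2.69]. Speed limits (rad/s): [2.22, 2.22, 2.79, 3.14, 3.14, 3.14].

INTERFACE

Orientations are given as a unit quaternion [w, x, y, z].
In Python, from cell import manip gives the robot as it stands.
- The arm moves only by the tool apply_moves, never from a script. Its argument "series" is a list of rows, each an object of numbers: "x", "y", "z": the shift along the tool's x, y, z in m; "spin": the turn about the tool's z in degrees; "jaw": the gripper's target within -1 to 1 (fully open at 1, half-way at 0, shut at -1). In form: [{"x": .., "y": .., "z": .., "spin": .., "jaw": ..}, ...]. A call has 1 to 10 rows; each row is the pose to reach, as a shift and turn from the pose commanded when the call began, along the tool's axes at that moment; what a row does not reach only later rows make up. A row lasts 1/12 s, in which the tool goes at most 41.7 mm and 7.16 degrees, less where a joint would pass 70% of its speed; a pose out of reach is approached as far as the arm can. A call with a gripper value outside its range is refused whole. The fingers move at their own pace and stop on an object; the grip force is fixed at half the most. Time passes only in rows, so rows that repeat a pose let the fingers close. It gives the time, the measured TCP pose, the force, the opening and the grip force at its end, in the units of the state.
- manip.get_obs(): the state, without advancing time (a new reading comes with each control period).
- manip.get_image(name): name is "scene" or "top"; returns the picture (400x640x3 uint8, red, green, blue); there is no depth.
- manip.calibration(name): a dict with "K" (3x3 intrinsics, pixels), "D" ([k1, k2, p1, p2, k3] as OpenCV has them; the pictures are not rectified), "rvec" (rotation vector, rad) and "tvec" (3), from world to camera coordinates, as OpenCV has them. Camera axes: x right, y down, z forward; pixel columns grow to the right and rows downward; lengths in m; the calibration is good to about 2 mm. A picture is of the moment at which its call begins. calibration takes no time and is no camera call.
- manip.finish_job(): hands the job in; it is judged then, once.
Trained networks look in the newest picture that a camera, given by its name, has taken for a name from the list of things; names that differ only in an ending like _2 or _b are one class to them, and where a whole thing is asked for, a point or a joint stands for the part that bears it (a point fixed in the world has none). Each returns a list of dicts, best first, with "p" (0 to 1); they miss things now and then, are a little off and sometimes report something else, mostly with a low value. They report only what shows in the picture. A call takes as long as a camera call. They do not tell look-alikes from the thing itself.
- manip.recognise(camera, thing): "rect" ([centre column, centre row, width, height] as shares, 0 to 1, of the picture: columns of its width, rows of its height, round what is visible of it).
The state is a dict: "time_s": time; "qpos": joint angles; "qd": joint speeds; "joint_efforts": joint torques, N m; "position": TCP position; "orientation": TCP orientation; "wrist_force": force on the tool from outside, world axes, zero at the start; "moment": the same for the moment, N m; "grip_width": opening from 0.0 (shut) to 1.0 (fully open); "grip_force": force on a finger pad.
Only numpy, scipy, OpenCV 4.12 (cv2) and the standard library are available. Lean on these libraries where they do the work, as an engineer would, in place of code of your own. Each camera call takes 0.05 s, during which the arm holds its last target. There are 200 camera calls.

TASK

Prise open the turner's hinged wooden box: pick up the flat-bladed scraper, slide the end of its blade into the slot under the lid's overhanging front edge and lever the lid up until it stands open about 45 degrees or more. Then lay the scraper flat on the bench and let go. Keep the gripper itself off the box and its lid, and leave the gouge, bowl and mallet where they are.

Things in the scene. Friction and masses are not known exactly. Their poses are not given: they have to be found in the camera images.
- box: Low dark wooden box, fixed to the bench, 130 mm (x) by 160 mm (y), lid's underside 70 mm up. Origin: centre of its underside; x points from front to hinge, z up; the front faces the robot's right (-y) within 25 deg. The front wall (outer face x = -65 mm) is only 50 mm high: under the shut lid a slot 144 mm wide, 50 to 70 mm above the bench, runs along the front, free for 60 mm behind that face
- lid (a joint): Angle of the lid, rad: 0 shut, growing to 1.9 as the front edge rises; starts at 0 to 0.04. Plain wood, 8 mm thick with two lighter battens on top. It turns about a level axis along the box's y at box x = +65, z = 70 mm (small brass hinges). Stiff hinge: the lid stays where it is left; lifting takes about 2 N at 100 mm from the hinge
- lid_lip (a point): Middle of the lid's front edge, at its underside; it moves with the lid. Shut, it overhangs the front wall by 15 mm (box x = -80, z = 70 mm). Its x points to the hinge along the lid
- scraper_grip (a point): Scraper, a loose hand tool 220 mm long, 110 g, flat on the bench: wooden handle 110 mm long, 26 by 26 mm, flat sides; flat steel blade 110 mm long, 25 wide, 3 thick, at the handle's mid-height. This point: handle's centre line, 25 mm behind the blade's root, 13 mm above the bench. x points to the blade's end, z up; starts within 20 deg of the robot's left (+y)
- scraper_tip (a point): Centre of the end edge of the scraper's blade, 135 mm along x from scraper_grip; same axes
- scraper: The scraper as a whole; origin on its underside where handle and blade meet (25 mm forward of scraper_grip, 13 mm lower); same axes
- gouge_mid (a point): Gouge, a bystander: the same handle but a round steel shaft 12 mm thick, 106 mm long; it lies beside the scraper, roughly parallel, at least 110 mm away; either may be the nearer to the robot. This point: its centre line where handle and shaft meet, 13 mm above the bench
- bowl: Small turned wooden bowl, a bystander, 100 mm across, 50 mm high; origin at the centre of its underside
- mallet: Turned wooden mallet, a bystander, standing on its head: 72 mm across, 200 mm high; origin at the centre of its underside
Not all that is in view belongs to the job. Leave any black or red look-alike of the scraper alone.

How it is judged:
By the outcome, as a careful person would: the job done as asked, in the order asked, and still so for the second after the job is handed in, with the robot touching nothing.
It also fails if it takes over 54 s, if anything falls off the work surface, if the arm or the gripper's body presses on something with over 40 N, if the wrist force passes 120 N, or if a joint passes its speed limit or range.

## Working session

There is one attempt and no reset: what is moved stays moved. The work goes in short steps, Python scripts to look and compute and a tool call to move; the robot and the scene stay as the last step left them, time stands still between calls to the robot, and variables do not carry over. Pictures are saved under pics/ and viewed, at most 10 in all, crops included, and the job is handed in when it is done.

Besides the shell and the picture viewer there is one more tool, called as name(argument=value, ...), one argument or row to a line, values as JSON. apply_moves: Moves the arm, as the interface text tells. Its arguments: {"type":"object","properties":{"series":{"type":"array"}},"required":["series"]}

```bash
mkdir -p pics; ls
python3 - <<'E'
from cell import manip
import cv2,numpy as np
for c in("scene","top"):
    im=manip.get_image(c); cv2.imwrite(f"pics/{c}0.png",im[:,:,::-1])
    k=manip.calibration(c); R=cv2.Rodrigues(np.array(k["rvec"],float))[0]; print(c,"cam at",-R.T@np.array(k["tvec"]).ravel(), np.array(k["K"]).ravel()[[0,2,4,5]],k["D"])
    for t in("scraper","box","gouge_mid"): print(t,[(np.round(d["p"],2),np.round(np.array(d["rect"])*[640,400,640,400])) for d in manip.recognise(c,t)][:4])
o=manip.get_obs();print(o)
E
```

```text
pics
scene cam at [1.44036555 0.09539453 1.11666451] [451.77594301 327.27888976 451.77594301 194.21330609] [0.04366036 0.         0.         0.         0.        ]
scraper [(np.float64(0.89), array([250., 147.,  28.,  43.])), (np.float64(0.85), array([288., 185.,  65.,  13.])), (np.float64(0.79), array([194., 210.,  31.,  49.]))]
box [(np.float64(0.82), array([400., 220.,  66.,  61.]))]
gouge_mid [(np.float64(0.6), array([281., 225.,  64.,  17.]))]
top cam at [ 0.41964866 -0.03337388  1.64358665] [499.20751273 313.38173263 499.20751273 202.52376352] [-0.05859467  0.          0.          0.          0.        ]
scraper [(np.float64(0.67), array([352., 235.,  71.,  14.])), (np.float64(0.5), array([410., 267.,  10.,  30.]))]
box [(np.float64(0.67), array([238., 187.,  60.,  60.]))]
gouge_mid [(np.float64(0.75), array([354., 182.,  63.,  16.]))]
{'time_s': 0.4, 'qpos': array([-1.24958982e+00,  4.91019921e-01,  1.55895562e+00,  7.60916879e-06,
        1.09168151e+00, -1.05567091e-01]), 'qd': array([ 0.00130346, -0.00114945,  0.00079912, -0.00160427, -0.0005479 ,
        0.00021985]), 'joint_efforts': array([-1.83407894e-03, -6.11914873e+01, -2.58177316e+01,  6.92221499e-02,
        4.53595386e-02, -3.55250847e-05]), 'position': array([ 0.25875014, -0.56891983,  0.21456723]), 'orientation': array([-3.23788977e-05,  9.77319666e-01,  2.11769377e-01, -1.08810628e-07]), 'wrist_force': array([-0.34242473,  0.02086392, -0.1011196 ]), 'moment': array([-0.00469009, -0.02895955, -0.05378194]), 'grip_force': 0.0, 'grip_width': 0.9992933690571552}
```

Run:
```python
import cv2,numpy as np
a=cv2.imread("pics/top0.png")[120:320,180:450]; 
cv2.imwrite("pics/topc.png",cv2.resize(a,(800,593),interpolation=cv2.INTER_CUBIC))
```

```text
(no output)
```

View pics/topc.png

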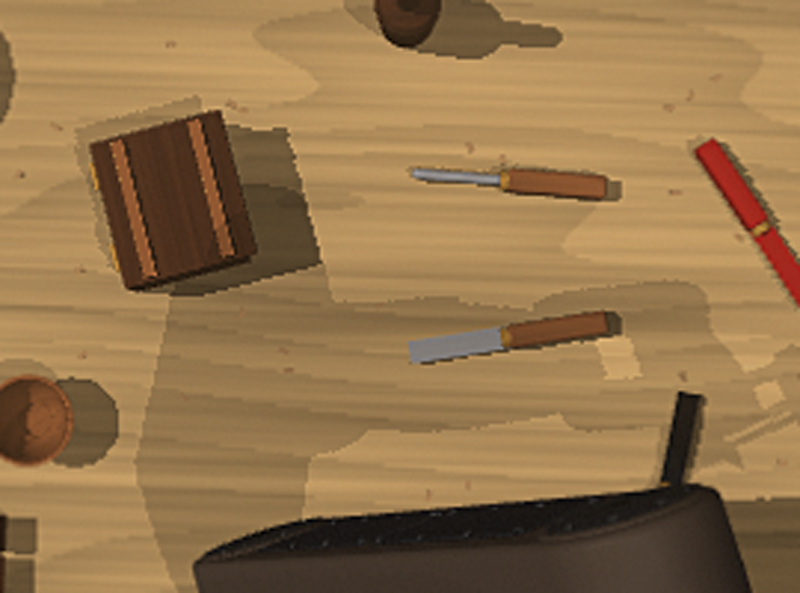

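View pics/scene0.png

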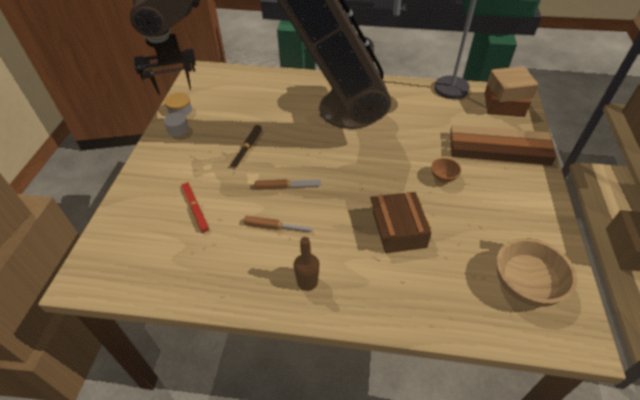

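The top crop shows the box lid with corners at (90,145), (218,110), (257,252) and (130,290). Candidates for the scraper, in crop pixels:
- Wide blade with brown handle, root (503,338), end (410,352): this one, by the flat blade and the brown handle.
- Gouge with round shaft, (503,180): bystander.
- Red look-alike, (745,220).
- Black look-alike, (683,440).

The crop also serves as the close check of the choice.

```bash
cat > h.py <<'E'
import cv2,numpy as np
from cell import manip
from scipy.spatial.transform import Rotation as Ro
def cal(c):
    k=manip.calibration(c); return [np.array(k[n],float) for n in("K","D","rvec","tvec")]
def ray(c,px,z):
    K,D,r,t=cal(c); R=cv2.Rodrigues(r)[0]; t=t.ravel()
    u=cv2.undistortPoints(np.array(px,float).reshape(-1,1,2),K,D)[:,0]
    d=np.c_[u,np.ones(len(u))]@R; o=-R.T@t
    return o+d*((z-o[2])/d[:,2])[:,None]
def proj(c,P):
    K,D,r,t=cal(c); return cv2.projectPoints(np.array(P,float).reshape(-1,1,3),r,t,K,D)[0][:,0]
def tool(o=None):
    o=o or manip.get_obs(); q=o["orientation"]; return np.array(o["position"]),Ro.from_quat(np.r_[q[1:],q[0]]).as_matrix()
E
python3 - <<'E'
from h import *
np.set_printoptions(precision=4,suppress=True)
f=lambda L:[((x+.5)/2.963-.5+180,(y+.5)/2.963-.5+120) for x,y in L]
L=ray("top",f([(90,145),(218,110),(257,252),(130,290)]),.078)
print("lid",L[:,:2],[np.linalg.norm(L[i]-L[i-1]) for i in range(4)],L.mean(0))
a=L[0]+L[3]-L[1]-L[2]; print("box yaw x axis deg",np.degrees(np.arctan2(a[1],a[0])))
b=L[0]-L[3]+L[1]-L[2]; print("side dir",np.degrees(np.arctan2(b[1],b[0])))
S=ray("top",f([(410,352),(503,338),(500,338)]),.0145); E=ray("top",f([(611,323)]),.026)
print("scr",S,E,np.linalg.norm(S[0]-S[1]),np.linalg.norm(E[0]-S[1]),np.degrees(np.arctan2(*(S[0]-E[0])[[1,0]])))
print("scene check",proj("scene",np.r_[L,S,E]))
print(ray("top",f([(503,180),(50,420),(408,20)]),0.013))
p,R=tool();print(p,R)
E
```

```text
lid [[0.6314 0.2901]
 [0.673  0.1547]
 [0.5222 0.1074]
 [0.4779 0.2406]] [np.float64(0.1612755136601475), np.float64(0.14166044567033623), np.float64(0.15803298449959605), np.float64(0.14040070054792458)] [0.5761 0.1982 0.078 ]
box yaw x axis deg 107.75226668270153
side dir 17.629767504203937
scr [[ 0.4213 -0.0588  0.0145]
 [ 0.4396 -0.1607  0.0145]
 [ 0.4395 -0.1574  0.0145]] [[ 0.4593 -0.2778  0.026 ]] 0.10350063655702586 0.11925247357573215 99.83691614776903
scene check [[431.2054 231.1017]
 [382.8959 237.8449]
 [369.6992 196.375 ]
 [413.8094 189.8342]
 [320.57   181.5231]
 [289.5078 182.6356]
 [290.4906 182.7084]
 [253.2535 181.2338]]
[[ 0.6146 -0.1566  0.013 ]
 [ 0.3348  0.3343  0.013 ]
 [ 0.7916 -0.046   0.013 ]]
[ 0.2588 -0.5689  0.2146] [[ 0.9103  0.4139 -0.    ]
 [ 0.4139 -0.9103  0.0001]
 [ 0.     -0.0001 -1.    ]]
```

Run:
```python
import cv2
a=cv2.imread("pics/scene0.png")[130:270,235:445]
cv2.imwrite("pics/sc.png",cv2.resize(a,None,fx=3.8,fy=3.8,interpolation=cv2.INTER_CUBIC))
```

```text
(no output)
```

View pics/sc.png

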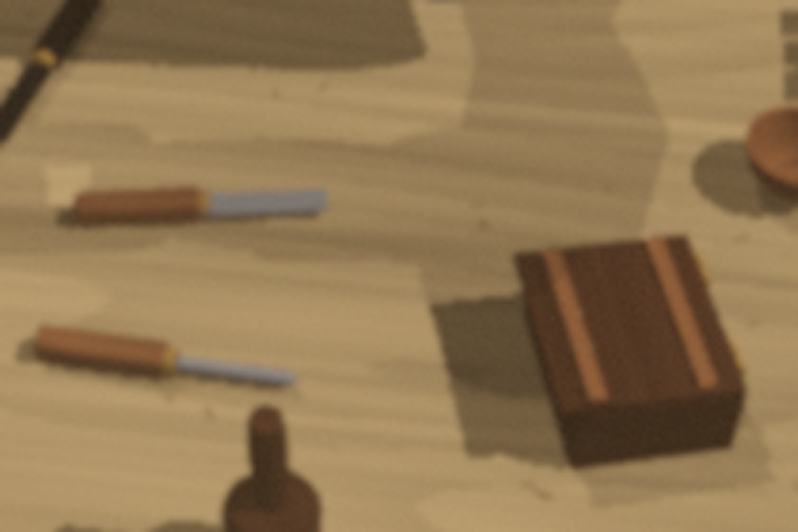

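The scene crop agrees with the top view: scraper root (205,203), blade end (327,200), gouge below it, black look-alike at top left. My projected points match within about a pixel, and the sizes (222 mm, 160×141 mm) fit the description. Next I go above the scraper.

apply_moves(
  series=[
    {"x":0.325,"y":-0.267,"z":0.1,"spin":-75.4,"jaw":1},
    {"x":0.325,"y":-0.267,"z":0.1,"spin":-75.4,"jaw":1},
    {"x":0.325,"y":-0.267,"z":0.1,"spin":-75.4,"jaw":1},
    {"x":0.325,"y":-0.267,"z":0.1,"spin":-75.4,"jaw":1},
    {"x":0.325,"y":-0.267,"z":0.1,"spin":-75.4,"jaw":1},
    {"x":0.325,"y":-0.267,"z":0.1,"spin":-75.4,"jaw":1},
    {"x":0.325,"y":-0.267,"z":0.1,"spin":-75.4,"jaw":1},
    {"x":0.325,"y":-0.267,"z":0.1,"spin":-75.4,"jaw":1},
    {"x":0.325,"y":-0.267,"z":0.1,"spin":-75.4,"jaw":1},
    {"x":0.325,"y":-0.267,"z":0.1,"spin":-75.4,"jaw":1},
  ],
)

```text
time_s: 1.23
position: [0.4379, -0.2033, 0.1181]
orientation: [0.0, 0.666, 0.746, 0.0]
wrist_force: [0.6, -0.0, -0.5]
grip_width: 0.999
grip_force: 0.0
```

```bash
cat > go.py <<'E'
# usage: go.py x y z yaw : shift in tool axes from measured pose
import sys; from h import *
p,R=tool(); x,y,z,w=map(float,sys.argv[1:]); yaw=np.degrees(np.arctan2(R[1,0],R[0,0]))
print("pos",p.round(4),"yaw",yaw.round(2),"shift",(R.T@(np.array([x,y,z])-p)).round(4),"spin",round((yaw-w+180)%360-180,2))
E
python3 go.py .4444 -.1918 .115 99.8
```

```text
pos [ 0.4379 -0.2033  0.1181] yaw 96.41 shift [0.0107 0.0077 0.0031] spin -3.39
```

apply_moves(
  series=[
    {"x":0.019,"y":0.008,"z":0.02,"spin":-3.4,"jaw":1},
    {"x":0.019,"y":0.008,"z":0.05,"spin":-3.4,"jaw":1},
    {"x":0.019,"y":0.008,"z":0.08,"spin":-3.4,"jaw":1},
    {"x":0.019,"y":0.008,"z":0.1,"spin":-3.4,"jaw":1},
    {"x":0.019,"y":0.008,"z":0.11,"spin":-3.4,"jaw":1},
    {"x":0.019,"y":0.008,"z":0.114,"spin":-3.4,"jaw":1},
    {"x":0.019,"y":0.008,"z":0.114,"spin":-3.4,"jaw":1},
    {"x":0.019,"y":0.008,"z":0.114,"spin":-3.4,"jaw":1},
  ],
)

```text
time_s: 1.9
position: [0.4437, -0.1857, 0.005]
orientation: [0.001, 0.646, 0.763, 0.0]
wrist_force: [0.5, 0.6, 0.4]
grip_width: 0.998
grip_force: 0.0
```

```bash
python3 go.py .443 -.184 .003 99.8
python3 - <<'E'
from h import *
for c,(x,y,w,h) in {"top":(300,180,150,112),"scene":(230,140,150,100)}.items():
    a=manip.get_image(c)[y:y+h,x:x+w,::-1]; cv2.imwrite(f"pics/{c}1.png",cv2.resize(a,None,fx=3.5,fy=3.5,interpolation=cv2.INTER_CUBIC))
a=cv2.imread("pics/scene1.png");b=cv2.imread("pics/top1.png");b=cv2.resize(b,(a.shape[1],a.shape[0]*b.shape[0]//a.shape[0]))
E
```

```text
pos [ 0.4437 -0.1857  0.005 ] yaw 99.46 shift [ 0.0018 -0.0004  0.002 ] spin -0.34
```

View pics/scene1.png

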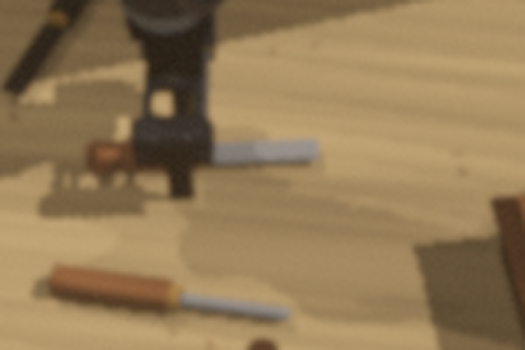

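The jaws straddle the handle (85–215,155) and the blade is free to the right, ending at (318,150). Closing now.

apply_moves(
  series=[
    {"z":0.002,"spin":-0.4,"jaw":-0.3},
    {"z":0.002,"spin":-0.4,"jaw":-0.6},
    {"z":0.002,"spin":-0.4,"jaw":-1},
    {"z":0.002,"spin":-0.4,"jaw":-1},
    {"z":0.002,"spin":-0.4,"jaw":-1},
    {"z":0.002,"spin":-0.4,"jaw":-1},
    {"z":0.002,"spin":-0.4,"jaw":-1},
    {"z":0.002,"spin":-0.4,"jaw":-1},
    {"z":0.002,"spin":-0.4,"jaw":-1},
  ],
)

```text
invalid input
```

apply_moves(
  series=[
    {"x":0,"y":0,"z":0.002,"spin":-0.4,"jaw":-0.3},
    {"x":0,"y":0,"z":0.002,"spin":-0.4,"jaw":-0.6},
    {"x":0,"y":0,"z":0.002,"spin":-0.4,"jaw":-1},
    {"x":0,"y":0,"z":0.002,"spin":-0.4,"jaw":-1},
    {"x":0,"y":0,"z":0.002,"spin":-0.4,"jaw":-1},
    {"x":0,"y":0,"z":0.002,"spin":-0.4,"jaw":-1},
    {"x":0,"y":0,"z":0.002,"spin":-0.4,"jaw":-1},
    {"x":0,"y":0,"z":0.002,"spin":-0.4,"jaw":-1},
    {"x":0,"y":0,"z":0.002,"spin":-0.4,"jaw":-1},
  ],
)

```text
time_s: 2.75
position: [0.4433, -0.1853, 0.0023]
orientation: [0.0, 0.644, 0.765, -0.0]
wrist_force: [0.0, 0.1, 0.6]
grip_width: 0.425
grip_force: 0.0
```

apply_moves(
  series=[
    {"x":0,"y":0,"z":0,"spin":0,"jaw":-1},
    {"x":0,"y":0,"z":0,"spin":0,"jaw":-1},
    {"x":0,"y":0,"z":0,"spin":0,"jaw":-1},
    {"x":0,"y":0,"z":0,"spin":0,"jaw":-1},
    {"x":0,"y":0,"z":0,"spin":0,"jaw":-1},
    {"x":0,"y":0,"z":0,"spin":0,"jaw":-1},
  ],
)

```text
time_s: 3.25
position: [0.4434, -0.1853, 0.0022]
orientation: [0.0, 0.644, 0.765, -0.0]
wrist_force: [0.6, 0.1, -0.9]
grip_width: 0.272
grip_force: 30.0
```

Run:
```python
from h import *
print(ray("scene",[(307,287),(306,240)],0.0)[0], ray("scene",[(306,240)],.2))
for c in("top","scene"):
    manip.get_image(c)
    for t in ("mallet","bowl"): print(c,t,[(round(d["p"],2),(np.array(d["rect"])*[640,400,640,400]).round(1)) for d in manip.recognise(c,t)][:2])
print(proj("top",[(.8,-.05,0),(.8,-.05,.05),(.8,-.05,.2)]))
```

```text
[ 0.81129885 -0.04277714  0.        ] [[ 0.7943463  -0.04131174  0.2       ]]
top mallet [(0.65, array([316.9, 122. ,  23.3,  25.3]))]
top bowl [(0.94, array([188.5, 261.3,  30.9,  30. ]))]
scene mallet [(0.62, array([307.3, 266.2,  28.5,  54.6]))]
scene bowl [(0.95, array([446.3, 169.9,  24.5,  26.8]))]
[[318.56560988 124.85323215]
 [318.82244249 121.35294819]
 [319.69688607 109.43576612]]
```

apply_moves(
  series=[
    {"x":0,"y":0,"z":-0.01,"spin":0,"jaw":-1},
    {"x":0,"y":0,"z":-0.03,"spin":0,"jaw":-1},
    {"x":0,"y":0,"z":-0.06,"spin":0,"jaw":-1},
    {"x":0,"y":0,"z":-0.09,"spin":0,"jaw":-1},
    {"x":0,"y":0,"z":-0.12,"spin":0,"jaw":-1},
    {"x":0,"y":0,"z":-0.12,"spin":0,"jaw":-1},
  ],
)

```text
time_s: 4.05
position: [0.4447, -0.186, 0.1274]
orientation: [0.004, 0.644, 0.765, 0.001]
wrist_force: [-0.0, -0.8, -0.7]
grip_width: 0.271
grip_force: 30.0
```

```bash
python3 go.py .622 -.029 .12 107.7
```

```text
pos [ 0.4447 -0.186   0.1274] yaw 99.88 shift [0.1243 0.2016 0.0079] spin -7.82
```

apply_moves(
  series=[
    {"x":0.02,"y":0.033,"z":0.002,"spin":-1,"jaw":-1},
    {"x":0.04,"y":0.066,"z":0.002,"spin":-3,"jaw":-1},
    {"x":0.06,"y":0.1,"z":0.002,"spin":-5,"jaw":-1},
    {"x":0.08,"y":0.133,"z":0.002,"spin":-7.8,"jaw":-1},
    {"x":0.1,"y":0.166,"z":0.002,"spin":-7.8,"jaw":-1},
    {"x":0.124,"y":0.202,"z":0.002,"spin":-7.8,"jaw":-1},
    {"x":0.124,"y":0.202,"z":0.03,"spin":-7.8,"jaw":-1},
    {"x":0.124,"y":0.202,"z":0.06,"spin":-7.8,"jaw":-1},
    {"x":0.124,"y":0.202,"z":0.073,"spin":-7.8,"jaw":-1},
    {"x":0.124,"y":0.202,"z":0.073,"spin":-7.8,"jaw":-1},
  ],
)

```text
time_s: 4.88
position: [0.6191, -0.0279, 0.046]
orientation: [-0.003, 0.59, 0.807, -0.001]
wrist_force: [-0.5, 0.0, -0.9]
grip_width: 0.269
grip_force: 30.0
```

Run:
```python
from h import *
p,R=tool(); np.set_printoptions(precision=4,suppress=True)
print(p,np.degrees(np.arctan2(R[1,0],R[0,0])))
tip=p+R@[.128,0,-.0108]; root=p+R@[.018,0,-.0108]
u=np.array([-.304,.953,0]);v=np.array([-.953,-.304,0]);c=np.array([.5738,.2053,0])
print("tip box",(tip-c)@u,(tip-c)@v,tip[2])
lid=[c+u*a+v*b+[0,0,.078] for a,b in((-80,-80),(-80,80),(65,80),(65,-80)) for a,b in [(a/1e3,b/1e3)]]
ims=[]
for cm,(x,y,w,h) in {"scene":(300,140,150,120),"top":(220,140,150,120)}.items():
    im=manip.get_image(cm)[y:y+h,x:x+w,::-1]; s=4
    im=cv2.resize(im,None,fx=s,fy=s,interpolation=cv2.INTER_CUBIC)[:, :600]
    for q in proj(cm,[tip,root]+lid): cv2.circle(im,(int((q[0]-x+.5)*s),int((q[1]-y+.5)*s)),3,(0,255,0),1)
    cv2.imwrite(f"pics/{cm}2.png",im)
```

```text
[ 0.6191 -0.0279  0.046 ] 107.70358918171335
tip box -0.10800121318139885 0.027702785118828593 0.057111263560206106
```

View pics/scene2.png

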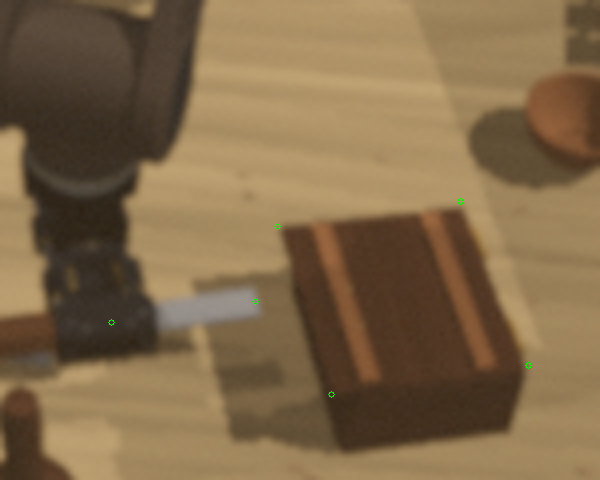

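View pics/top2.png

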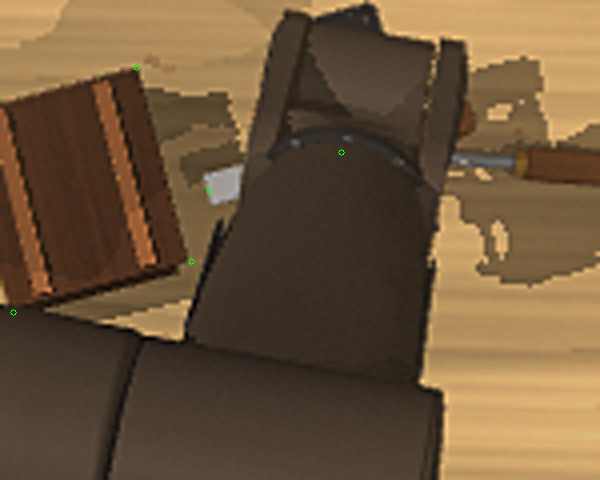

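Scene view: the blade end is at (258,303), 2 px (zoomed) from my prediction. The lid's front edge runs (283,228) to (331,394), matching my model. The top view agrees, with the blade end at (208,188). Inserting now.

apply_moves(
  series=[
    {"x":0,"y":0,"z":-0.002,"spin":0,"jaw":-1},
    {"x":0,"y":0,"z":-0.002,"spin":0,"jaw":-1},
    {"x":0.01,"y":0,"z":-0.002,"spin":0,"jaw":-1},
    {"x":0.02,"y":0,"z":-0.002,"spin":0,"jaw":-1},
    {"x":0.03,"y":0,"z":-0.002,"spin":0,"jaw":-1},
    {"x":0.036,"y":0,"z":-0.002,"spin":0,"jaw":-1},
    {"x":0.042,"y":0,"z":-0.002,"spin":0,"jaw":-1},
    {"x":0.048,"y":0,"z":-0.002,"spin":0,"jaw":-1},
    {"x":0.048,"y":0,"z":-0.002,"spin":0,"jaw":-1},
  ],
)

```text
time_s: 5.73
position: [0.6061, 0.0184, 0.0512]
orientation: [-0.0, 0.59, 0.808, -0.0]
wrist_force: [-0.5, 0.2, -0.6]
grip_width: 0.27
grip_force: 30.0
```

apply_moves(
  series=[
    {"x":0.006,"y":0,"z":0,"spin":0,"jaw":-1},
    {"x":0.012,"y":0,"z":0,"spin":0,"jaw":-1},
    {"x":0.012,"y":0,"z":0,"spin":0,"jaw":-1},
    {"x":0.012,"y":0,"z":-0.006,"spin":0,"jaw":-1},
    {"x":0.0125,"y":0,"z":-0.011,"spin":0,"jaw":-1},
    {"x":0.0125,"y":0,"z":-0.016,"spin":0,"jaw":-1},
    {"x":0.013,"y":0,"z":-0.021,"spin":0,"jaw":-1},
    {"x":0.0137,"y":0,"z":-0.026,"spin":0,"jaw":-1},
    {"x":0.0137,"y":0,"z":-0.026,"spin":0,"jaw":-1},
  ],
)

```text
time_s: 6.48
position: [0.6027, 0.0302, 0.0785]
orientation: [0.001, 0.59, 0.807, 0.0]
wrist_force: [-0.7, 0.7, -1.4]
grip_width: 0.266
grip_force: 30.0
```

Run:
```python
from h import *
x,y,w,h=300,140,150,120
manip.get_image("scene");im=manip.get_image("scene")[y:y+h,x:x+w,::-1]
print(manip.get_obs()["position"],manip.get_obs()["moment"])
p,R=tool();s=5
im=cv2.resize(im,None,fx=s,fy=s,interpolation=cv2.INTER_CUBIC)
for q in proj("scene",[p+R@[.128,0,-.0108],p+R@[.03,0,-.0108]]): cv2.circle(im,(int((q[0]-x+.5)*s),int((q[1]-y+.5)*s)),3,(0,255,0),1)
cv2.imwrite("pics/scene3.png",im)
```

```text
[0.60252944 0.03020204 0.07763131] [ 0.02054428 -0.11756792  0.02509842]
```

View pics/scene3.png

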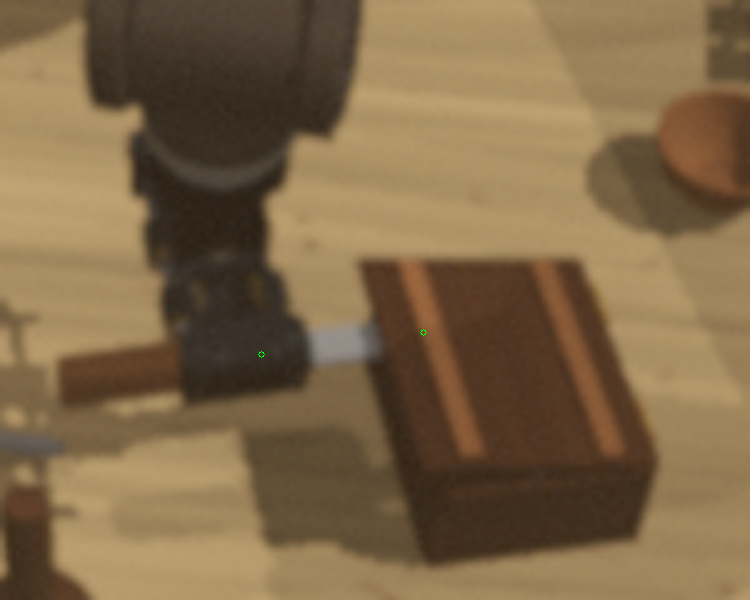

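Scene view: the blade passes under the lid at (380,340), and the near side shows a wedge gap (450,490), so the lid is about 10° open. I continue along the arc.

apply_moves(
  series=[
    {"x":0.001,"y":0,"z":-0.005,"spin":0,"jaw":-1},
    {"x":0.002,"y":0,"z":-0.01,"spin":0,"jaw":-1},
    {"x":0.0035,"y":0,"z":-0.0145,"spin":0,"jaw":-1},
    {"x":0.005,"y":0,"z":-0.019,"spin":0,"jaw":-1},
    {"x":0.007,"y":0,"z":-0.0235,"spin":0,"jaw":-1},
    {"x":0.009,"y":0,"z":-0.028,"spin":0,"jaw":-1},
    {"x":0.011,"y":0,"z":-0.0325,"spin":0,"jaw":-1},
    {"x":0.0135,"y":0,"z":-0.037,"spin":0,"jaw":-1},
    {"x":0.016,"y":0,"z":-0.041,"spin":0,"jaw":-1},
    {"x":0.0187,"y":0,"z":-0.045,"spin":0,"jaw":-1},
  ],
)

```text
time_s: 7.42
position: [0.5966, 0.0483, 0.1228]
orientation: [0.0, 0.59, 0.807, 0.0]
wrist_force: [0.5, -2.4, -1.8]
grip_width: 0.27
grip_force: 30.0
```

apply_moves(
  series=[
    {"x":0.003,"y":0,"z":-0.004,"spin":0,"jaw":-1},
    {"x":0.006,"y":0,"z":-0.008,"spin":0,"jaw":-1},
    {"x":0.0095,"y":0,"z":-0.0115,"spin":0,"jaw":-1},
    {"x":0.013,"y":0,"z":-0.015,"spin":0,"jaw":-1},
    {"x":0.0165,"y":0,"z":-0.0185,"spin":0,"jaw":-1},
    {"x":0.02,"y":0,"z":-0.022,"spin":0,"jaw":-1},
    {"x":0.024,"y":0,"z":-0.025,"spin":0,"jaw":-1},
    {"x":0.028,"y":0,"z":-0.028,"spin":0,"jaw":-1},
    {"x":0.032,"y":0,"z":-0.0305,"spin":0,"jaw":-1},
    {"x":0.036,"y":0,"z":-0.033,"spin":0,"jaw":-1},
  ],
)

```text
time_s: 8.25
position: [0.5856, 0.0828, 0.1555]
orientation: [0.0, 0.59, 0.807, 0.0]
wrist_force: [1.1, -0.3, -3.2]
grip_width: 0.276
grip_force: 30.0
```

```bash
cat > lid.py <<'E'
from h import *
import sys
x,y,w,h=290,100,170,140
im=manip.get_image("scene")[y:y+h,x:x+w,::-1];s=4
p,R=tool();print(p,manip.get_obs()["moment"])
im=cv2.resize(im,None,fx=s,fy=s,interpolation=cv2.INTER_CUBIC)
u=np.array([-.304,.953,0]);v=np.array([-.953,-.304,0]);c=np.array([.5738,.2053,0])
for a,col in ((30,(255,0,0)),(45,(0,255,255)),(60,(0,255,0))):
    t=np.radians(a)
    for b in(-.08,.08):
        P=c+u*(.065-.145*np.cos(t))+v*b+[0,0,.07+.145*np.sin(t)]
        q=proj("scene",[P])[0]; cv2.circle(im,(int((q[0]-x+.5)*s),int((q[1]-y+.5)*s)),4,col,1)
cv2.imwrite(sys.argv[1],im)
E
python3 lid.py pics/scene4.png
```

```text
[0.58554697 0.08337183 0.15595416] [-0.12439914 -0.23148154 -0.0627592 ]
```

View pics/scene4.png

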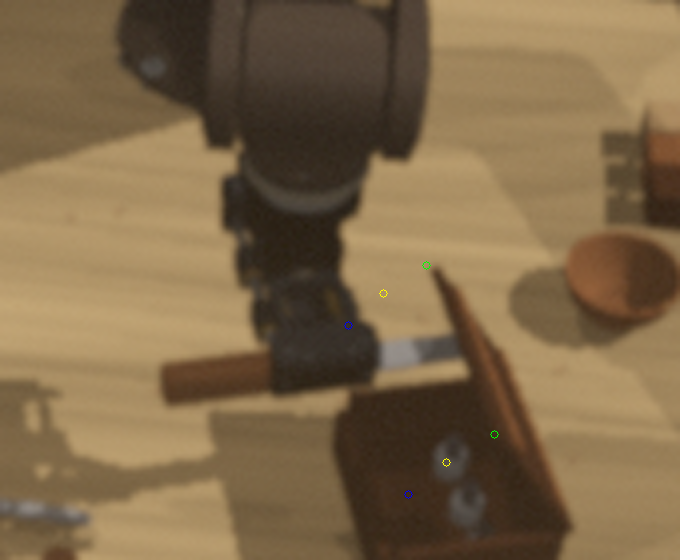

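The lid stands about 60° open: its far front corner is at (437,268), near the 60° marker (426,266). Now I back straight out, then check.

apply_moves(
  series=[
    {"x":-0.01,"y":0,"z":0,"spin":0,"jaw":-1},
    {"x":-0.025,"y":0,"z":0,"spin":0,"jaw":-1},
    {"x":-0.045,"y":0,"z":0,"spin":0,"jaw":-1},
    {"x":-0.07,"y":0,"z":0,"spin":0,"jaw":-1},
    {"x":-0.095,"y":0,"z":0,"spin":0,"jaw":-1},
    {"x":-0.12,"y":0,"z":0,"spin":0,"jaw":-1},
    {"x":-0.12,"y":0,"z":0,"spin":0,"jaw":-1},
  ],
)

```text
time_s: 8.88
position: [0.6233, -0.0372, 0.1548]
orientation: [0.0, 0.591, 0.806, -0.0]
wrist_force: [0.0, -0.0, -1.9]
grip_width: 0.275
grip_force: 30.0
```

```bash
python3 lid.py pics/scene5.png; python3 go.py .443 -.185 .1 99.8
```

```text
[ 0.62259799 -0.0353534   0.15474827] [ 0.00973151 -0.08466404  0.00987306]
pos [ 0.6226 -0.0354  0.1547] yaw 107.47 shift [-0.0888 -0.2162  0.0548] spin 7.67
```

View pics/scene5.png

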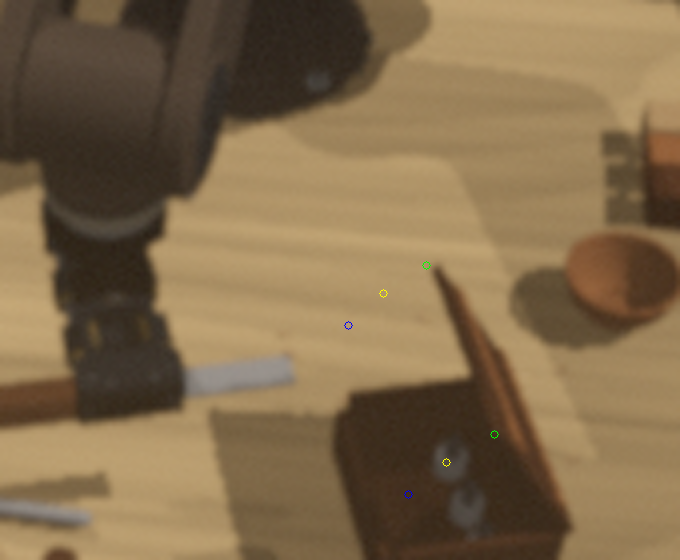

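The lid stays at about 60° with the blade clear at (290,368). Taking the scraper back to its old spot.

apply_moves(
  series=[
    {"x":-0.014,"y":-0.035,"z":0,"spin":1,"jaw":-1},
    {"x":-0.028,"y":-0.07,"z":0.01,"spin":3,"jaw":-1},
    {"x":-0.042,"y":-0.105,"z":0.02,"spin":5,"jaw":-1},
    {"x":-0.056,"y":-0.14,"z":0.03,"spin":7.7,"jaw":-1},
    {"x":-0.07,"y":-0.175,"z":0.04,"spin":7.7,"jaw":-1},
    {"x":-0.089,"y":-0.216,"z":0.055,"spin":7.7,"jaw":-1},
    {"x":-0.089,"y":-0.216,"z":0.08,"spin":7.7,"jaw":-1},
    {"x":-0.089,"y":-0.216,"z":0.11,"spin":7.7,"jaw":-1},
    {"x":-0.089,"y":-0.216,"z":0.125,"spin":7.7,"jaw":-1},
    {"x":-0.089,"y":-0.216,"z":0.125,"spin":7.7,"jaw":-1},
  ],
)

```text
time_s: 9.77
position: [0.4419, -0.1821, 0.0278]
orientation: [-0.002, 0.643, 0.766, -0.0]
wrist_force: [-0.1, -0.2, -1.8]
grip_width: 0.274
grip_force: 30.0
```

```bash
python3 go.py .443 -.185 .003 99.8
```

```text
pos [ 0.4419 -0.1821  0.0278] yaw 99.93 shift [-0.0031  0.0007  0.0248] spin 0.13
```

apply_moves(
  series=[
    {"x":0,"y":0,"z":0.005,"spin":0,"jaw":-1},
    {"x":0,"y":0,"z":0.01,"spin":0,"jaw":-1},
    {"x":0,"y":0,"z":0.015,"spin":0,"jaw":-1},
    {"x":0,"y":0,"z":0.019,"spin":0,"jaw":-1},
    {"x":0,"y":0,"z":0.022,"spin":0,"jaw":-1},
    {"x":0,"y":0,"z":0.0245,"spin":0,"jaw":-1},
    {"x":0,"y":0,"z":0.0255,"spin":0,"jaw":-1},
    {"x":0,"y":0,"z":0.0255,"spin":0,"jaw":-1},
  ],
)

```text
time_s: 10.43
position: [0.4434, -0.1823, 0.0047]
orientation: [-0.0, 0.643, 0.766, -0.0]
wrist_force: [0.1, -0.0, -1.0]
grip_width: 0.27
grip_force: 30.0
```

apply_moves(
  series=[
    {"x":0,"y":0,"z":0.001,"spin":0,"jaw":-1},
    {"x":0,"y":0,"z":0.002,"spin":0,"jaw":-1},
    {"x":0,"y":0,"z":0.002,"spin":0,"jaw":-1},
    {"x":0,"y":0,"z":0.002,"spin":0,"jaw":-0.3},
    {"x":0,"y":0,"z":0.002,"spin":0,"jaw":0},
    {"x":0,"y":0,"z":0.002,"spin":0,"jaw":0.4},
    {"x":0,"y":0,"z":0.002,"spin":0,"jaw":0.6},
    {"x":0,"y":0,"z":0.002,"spin":0,"jaw":0.6},
    {"x":0,"y":0,"z":0.002,"spin":0,"jaw":0.6},
    {"x":0,"y":0,"z":0.002,"spin":0,"jaw":0.6},
  ],
)

```text
time_s: 11.27
position: [0.4433, -0.1823, 0.0028]
orientation: [0.0, 0.643, 0.766, -0.0]
wrist_force: [-0.6, -0.0, 0.9]
grip_width: 0.704
grip_force: 0.0
```

apply_moves(
  series=[
    {"x":0,"y":0,"z":0,"spin":0,"jaw":0.6},
    {"x":0,"y":0,"z":0,"spin":0,"jaw":0.6},
    {"x":0,"y":0,"z":0,"spin":0,"jaw":0.6},
    {"x":0,"y":0,"z":-0.02,"spin":0,"jaw":0.6},
    {"x":0,"y":0,"z":-0.05,"spin":0,"jaw":0.6},
    {"x":0,"y":0,"z":-0.09,"spin":0,"jaw":0.6},
    {"x":0,"y":0,"z":-0.13,"spin":0,"jaw":0.6},
    {"x":0,"y":0,"z":-0.16,"spin":0,"jaw":0.6},
    {"x":0,"y":0,"z":-0.16,"spin":0,"jaw":0.6},
    {"x":0,"y":0,"z":-0.16,"spin":0,"jaw":0.6},
  ],
)

```text
time_s: 12.1
position: [0.4437, -0.1825, 0.1641]
orientation: [0.002, 0.643, 0.766, 0.0]
wrist_force: [0.3, -0.7, -1.0]
grip_width: 0.802
grip_force: 0.0
```

Run:
```python
from h import *
im=manip.get_image("scene")[110:310,220:460,::-1]
cv2.imwrite("pics/end.png",cv2.resize(im,None,fx=2.9,fy=2.9,interpolation=cv2.INTER_CUBIC))
```

```text
(no output)
```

View pics/end.png

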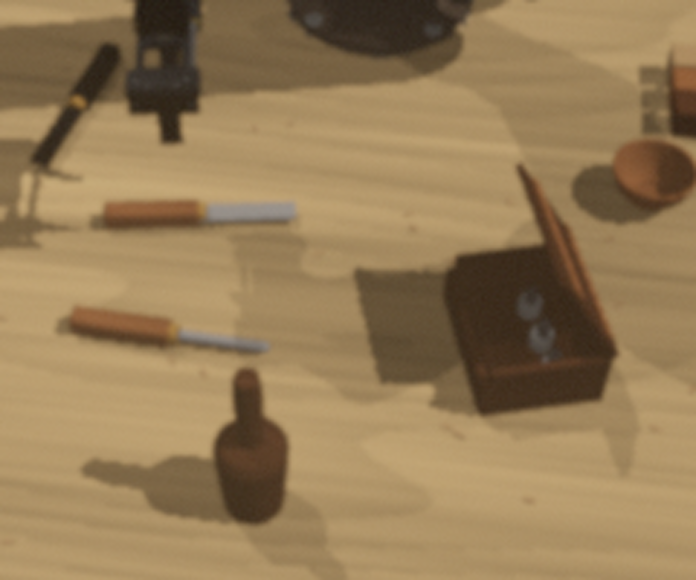

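The scraper lies flat at (200,212) and the lid stands open at (565,260). The gouge, mallet and bowl look undisturbed, and the gripper is clear.

```bash
python3 -c "
from cell import manip
print(manip.finish_job())"
```

```text
the job is handed in; nothing more can be done
None
```

The lid stands open about 60°, the scraper lies flat on the bench and released, the gouge, bowl and mallet look undisturbed in the final picture, and the job was handed in at about 12 s; no verdict came back.

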